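# Index the tilting specimen stage to 30 degrees

## Robot

A 7-joint arm with a two-finger parallel gripper is mounted at the origin on the work surface. World frame = base frame: x ahead of the robot, y to its left, z up, the work surface at z = 0. Lengths are in m, angles in rad, forces in N, time in s.
With the tool pointing down it reaches from about 0.4 to 0.875 m from the base axis. Payload 19.3 kg.
Tool frame: the origin (TCP) lies at the very end of the fingers, on their centre line; the grasp point (between the pads) lies 19 mm behind it; z points along the fingers, y is the line along which they close (so a half turn about z gives the same grasp; the last joint's range is limited). The gripper opens to 85 mm and grips with 20 to 120 N. Pads are 22 mm wide; open, the fingers measure 114 mm over their backs; the gripper's body (76 mm by 85 mm) begins 54 mm behind the grasp point. The pads swing forward as they close: fully open they stand 13 mm farther back than shut.
Start: joints at [1.261, 0.521, -0.036, 1.599, 0.021, 1.021, -0.113], TCP at [0.148, -0.607, 0.231] pointing down, gripper open.
Joint ranges: [-2.91, 2.91], [-0.3, 2.13], [-1.5, 1.42], [0.17, 2.43], [-1.26, 4.41], [0.16, 1.93], [-2.52, 2.52]. Speed limits (rad/s): [1.89, 1.89, 2.39, 2.39, 3.01, 3.01, 3.01].

## Interface

Orientations are given as [roll, pitch, yaw] about the fixed x, y, z axes, in that order (R = Rz(yaw) Ry(pitch) Rx(roll)).
In Python, from workcell import bot gives the robot as it stands.
- The arm moves only by the tool jog_arm, never from a script. Its argument "motion" is a list of rows, each a list of 5 numbers: the shift along the tool's x, y, z scaled (see below), then the turn about the tool's z scaled (see below), then the opening, from 0 (shut) to 1 (fully open). A call has 1 to 12 rows; each row shifts and turns the commanded pose from where the row before left it, along the tool's axes as they then stand; what a row does not reach is not made up. The controller multiplies each number of a shift by 30 mm and each number of a turn by 0.08 rad. A row lasts 1/10 s, in which the tool goes at most 50 mm and 8.59 degrees, less where a joint would pass 70% of its speed; a pose out of reach is approached as far as the arm can. A call with a number of a shift or a turn outside -1 to 1 is refused whole. A call with a gripper value outside its range is refused whole. The fingers move at their own pace and stop on an object; "newtons" is the grip in N (left out, the last holds). Time passes only in rows, so rows that do not move let the fingers close. It gives the time, the measured TCP pose, the force, the opening and the grip force at its end, in the units of the state.
- bot.observe(): the state, without advancing time (a new reading comes with each control period).
- bot.grab_frame(name): name is "scene" or "top"; returns a dict with "pixels" (480x640x3 uint8, red, green, blue), "fovy" (degrees; the focal length in pixels is half the picture's height over the tangent of half this angle, whatever the lens; pixels are square), "cx", "cy" (the principal point, pixels), "rvec" (rotation vector, rad) and "tvec" (3), from world to camera coordinates, as OpenCV has them. Camera axes: x right, y down, z forward; pixel columns grow to the right and rows downward; lengths in m; the calibration is good to about 2 mm. A picture is of the moment at which its call begins. There is no depth.
- bot.job_done(): hands the job in; it is judged then, once.
The state is a dict: "clock": time; "qpos": joint angles; "qd": joint speeds; "joint_efforts": joint torques, N m; "position": TCP position; "tool_rot": TCP orientation; "force": force on the tool from outside, world axes, zero at the start; "moment": the same for the moment, N m; "grip_width": finger opening in m; "finger_force": force on a finger pad.
Only numpy, scipy, OpenCV 4.12 (cv2) and the standard library are available. Lean on these libraries where they do the work, as an engineer would, in place of code of your own. Each camera call takes 0.05 s, during which the arm holds its last target. There are 200 camera calls.

## Task

Tilt the fixture's specimen stage back to 30 degrees and lock it there with its pin. A hidden bolt bars it: turn the round black knob on the sloping console clockwise until you feel it drop into its hidden notch, then swing the T-bar lever towards the back of the fixture to 30 degrees and press the lock pin fully home. Leave everything else on the bench standing where it is.

Things in the scene. Friction and masses are not known exactly. Their poses are not given: they have to be found in the camera images.
- fixture: Cream fixture, fixed to the bench. Origin on the bench, x from its front (robot side) to its back, y left, z up. Base plate 160 (x) by 235 (y) by 12 mm. Left part (y 30 to 120 mm): console 120 mm deep, its face sloping up from 60 mm high at the front to 144 mm at the back. Right part: steel tilting stage, then a cheek plate at y -67 and outside it a notched quadrant under the lock pin.
- knob_boss: Collar of the lock knob, 48 mm across, 10 mm high, fixed to the sloping face; origin at its foot. Its z axis is the knob's axis, leaning 35 deg from vertical to the fixture's front. The round black fluted knob on it is 36 mm across, from 12 to 44 mm along z, without a mark. It starts at an unknown angle; the notch lies 40 to 138 deg clockwise (about -z), a stop 69 deg beyond it.
- knob_grip (a point): Gripping point on the knob's axis, 32 mm above the collar's foot. Feel of the knob: drag near 0.1 N m; at the notch it falls and pulls forward (0.3 to 0.9 N m, waning) over the last 0.35 rad, is zero at the notch's middle, then resists by 0.3 to 0.9 N m for 0.35 rad. Let go within 0.2 rad of the middle it settles there. Only in the notch is the stage free; else a bolt bars it from leaning back past 9 deg.
- stage (a joint): Tilt of the stage, rad: 0 level, positive when the lever leans to the fixture's back (+x). Starts leaning 3 to 19 deg to the front; runs from -0.35 to 0.85; friction of about 0.3 N m holds it. Wanted: 0.524 (30 deg), where the second notch of the quadrant lies under the pin; the pin enters within about 5 deg of it and then centres the stage.
- stage_axis (a point): Fixed point on the stage's level axis (along the fixture's y), at fixture x 17, y -25, z 115 mm, straight below the T-bar when the stage is level.
- tbar (a point): Middle of the lever's T-bar, a black rod 14 mm thick and 50 mm long along the fixture's y, on a 10 mm steel lever, 110 mm from the stage's axis. It moves on an arc as the stage tilts: at 30 deg it is at fixture x 72, y -25, z 210 mm.
- lock_pin (a joint): How far the lock pin is pressed down, m: 0 raised, 0.014 fully home. Held by friction of about 2.5 N; it can go home only when a notch of the quadrant is under it.
- pin_top (a point): Middle of the top of the lock pin's round steel head, 24 mm across and 12 mm high; raised it is 220 mm above the bench, fully home 206 mm.
- bottle: Bystander: white bottle, 48 mm across, 140 mm high, standing; origin under its middle.
- tape: Bystander: yellow tape measure 66 x 36 x 62 mm high; origin under its middle.
- test_block: Bystander: round steel hardness block, 62 mm across, 14 mm high; origin under its middle.
- driver: Bystander: screwdriver 190 mm long, lying.
- calliper: Bystander: calliper 210 mm long, lying flat, 12 mm high.
- wood_tin: Bystander: round wooden tin 46 mm across and 85 mm high, standing; origin under its middle.
- dial_stand: Fixed obstacle behind the fixture: dial gauge stand, foot 60 x 50 x 55 mm, post to 270 mm high; at its +y side an arm with a dial 44 mm across, 90 mm from the post and 205 mm high. Origin under the foot.

How it is judged:
By the outcome, as a careful person would: the job done as asked, in the order asked, and still so for the second after the job is handed in, with the robot touching nothing.
It also fails if it takes over 64 s, if anything falls off the work surface, if the arm or the gripper's body presses on something with over 40 N, if the wrist force passes 120 N, or if a joint passes its speed limit or range.

## Working session

There is one attempt and no reset: what is moved stays moved. The work goes in short steps, Python scripts to look and compute and a tool call to move; the robot and the scene stay as the last step left them, time stands still between calls to the robot, and variables do not carry over. Pictures are saved under pics/ and viewed, at most 10 in all, crops included, and the job is handed in when it is done.

Besides the shell and the picture viewer there is one more tool, called after ">>>" as name(argument=value, ...) on one line, values as JSON. jog_arm: Moves the arm, as the interface text tells. Shifts and turns lie within -1 to 1; 1 stands for 30 mm of shift or 0.08 rad of turn. Its arguments: {"type":"object","properties":{"motion":{"type":"array","items":{"type":"array","items":{"type":"number"}}},"newtons":{"type":"number"}},"required":["motion"]}

```bash
mkdir -p pics; ls; python3 - <<'E'
from workcell import bot
import cv2
s=bot.observe(); print(s)
for n in ("scene","top"):
    f=bot.grab_frame(n); cv2.imwrite(f"pics/{n}0.png",f["pixels"][:,:,::-1]); print({k:v for k,v in f.items() if k!="pixels"})
E
```

```text
pics
{'clock': 0.0, 'qpos': array([ 1.26082181,  0.52204985, -0.03632722,  1.60000846,  0.02119203,
        1.02110828, -0.11278469]), 'qd': array([ 4.38308065e-04, -6.31550863e-04, -8.02763646e-04,  6.39853153e-05,
       -1.34920401e-03, -4.39335436e-04,  1.37619143e-04]), 'joint_efforts': array([ 6.69657475e-04, -9.27127218e+01,  1.98039114e+00, -3.69936669e+01,
        1.79162342e-02,  8.01991497e-03, -6.68307803e-05]), 'position': array([ 0.14831002, -0.60679098,  0.23070325]), 'tool_rot': array([-3.14040605e+00,  7.88238393e-05,  2.39775592e-01]), 'force': array([0.04579318, 0.22447253, 0.69454553]), 'moment': array([ 0.03139817, -0.00277288, -0.02806364]), 'finger_force': 0.0, 'grip_width': 0.0852241370348106}
{'fovy': 47.658690011722406, 'cx': 317.259322771811, 'cy': 244.19609701989725, 'rvec': array([ 1.1503649 ,  2.12498462, -1.17505581]), 'tvec': array([ 0.36104845, -0.10454325,  1.51041182])}
{'fovy': 56.51913428121874, 'cx': 318.3192508560053, 'cy': 239.6315034527349, 'rvec': array([ 2.14781594, -2.18160961,  0.17546529]), 'tvec': array([-0.03593647,  0.5989933 ,  0.90021805])}
```

View pics/scene0.png

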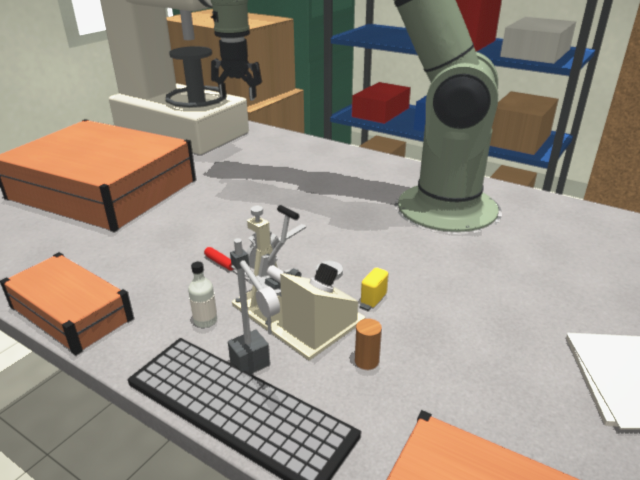

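View pics/top0.png

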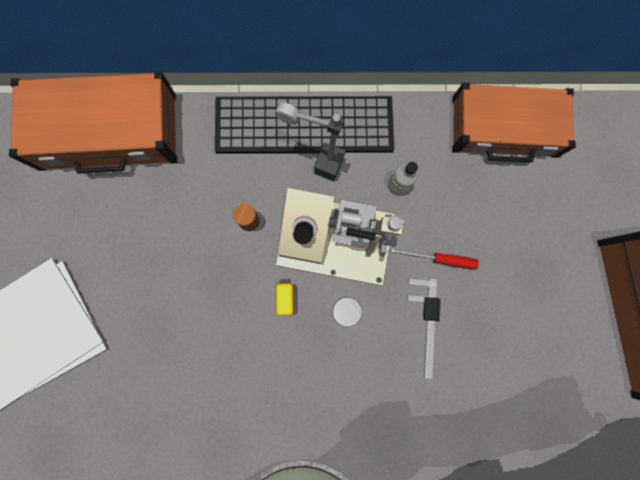

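The scene view shows the fixture from behind: knob about (326,272), T-bar about (288,212), pin head about (257,212). In the top view the knob is about (304,232), the T-bar about (361,233) and the pin about (395,223). Next I'll enlarge both.

```bash
python3 - <<'E'
import cv2
a=cv2.imread("pics/top0.png")[175:295,262:422]; cv2.imwrite("pics/top0c.png",cv2.resize(a,None,fx=5,fy=5,interpolation=cv2.INTER_CUBIC))
a=cv2.imread("pics/scene0.png")[200:350,220:380]; cv2.imwrite("pics/scene0c.png",cv2.resize(a,None,fx=4,fy=4,interpolation=cv2.INTER_CUBIC))
E
```

```text
(no output)
```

View pics/top0c.png

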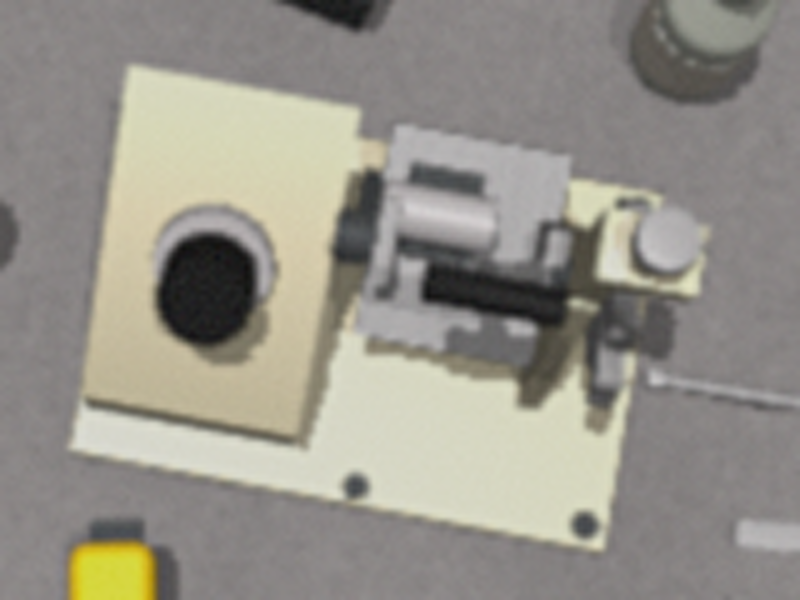

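View pics/scene0c.png

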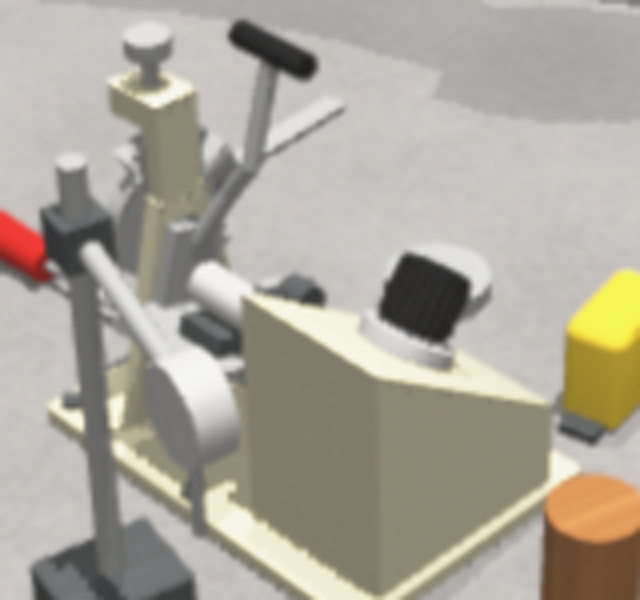

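The crops show, in crop pixels (top crop scale 5, scene crop scale 4):

| Feature | Top crop | Scene crop |
|---|---|---|
| Knob | top disc (207,289) | body centre (427,297) |
| T-bar middle | (495,292) | (273,48) |
| Pin head | (668,240) | (148,37) |
| Base front corners | (70,450), (603,548) | not used |
| Console corners | (85,400), (298,440), (128,66), (360,107) | (243,297), (380,378), (550,403) |

```bash
cat > h.py <<'E'
import numpy as np, cv2
from scipy.optimize import least_squares
C={"scene":(47.658690011722406,317.259322771811,244.19609701989725,[1.1503649,2.12498462,-1.17505581],[0.36104845,-0.10454325,1.51041182]),
"top":(56.51913428121874,318.3192508560053,239.6315034527349,[2.14781594,-2.18160961,0.17546529],[-0.03593647,0.5989933,0.90021805])}
def proj(n,P):
    f,cx,cy,r,t=C[n]; k=240/np.tan(np.radians(f)/2)
    return cv2.projectPoints(np.array(P,float).reshape(-1,3),np.array(r),np.array(t),np.array([[k,0,cx],[0,k,cy],[0,0,1.]]),None)[0][:,0]
T=lambda u,v:np.array([262+(u-2)/5,175+(v-2)/5])
S=lambda u,v:np.array([220+(u-1.5)/4,200+(v-1.5)/4])
def tri(a,b):
    r=least_squares(lambda X:np.r_[proj("top",X)[0]-a,proj("scene",X)[0]-b],[.5,0,.15]); return r.x,r.fun
def W(p,P):
    c,s=np.cos(p[2]),np.sin(p[2]); P=np.array(P,float).reshape(-1,3)
    return P@np.array([[c,s,0],[-s,c,0],[0,0,1]])+[p[0],p[1],0]
E
python3 - <<'E'
from h import *
yl,h=.1175,.08
P=lambda xf:np.array([[-h,yl,.012],[-h,-yl,.012],[xf,.12,.06],[xf,.03,.06],[xf+.12,.12,.144],[xf+.12,.03,.144]])
ob=np.array([T(70,450),T(603,548),T(85,400),T(298,440),T(128,66),T(360,107)])
sb=np.array([S(243,297),S(380,378),S(550,403)])
def res(p):
    w=W(p,P(p[3])); return np.r_[(proj("top",w)-ob).ravel(),(proj("scene",w[[5,4,2]])-sb).ravel()]
r=least_squares(res,[.5,0,0,-.06],loss="soft_l1"); print(r.x,res(r.x).round(1))
p=r.x
for n,a,b in(("knobmix",T(212,275),S(427,297)),("tbar",T(495,289),S(273,48)),("pin",T(668,240),S(148,37)),("tL",T(428,281),S(312,66)),("tR",T(565,303),S(235,32))):
    X,f=tri(a,b); c,s=np.cos(p[2]),np.sin(p[2]);d=X[:2]-p[:2]
    print(n,X.round(4),"fix",np.round([c*d[0]+s*d[1],-s*d[0]+c*d[1],X[2]],4),f.round(1))
print("axis",W(p,[.017,-.025,.115]),"tbar30",W(p,[.072,-.025,.210]))
E
```

```text
[ 0.60439621 -0.09093465 -0.19751983 -0.06208965] [ 3.1  0.1  4.   0.3 -0.8 -0.5 -0.2 -0.6 -0.1 -0.   0.1  0.3 -0.2 -0.6
  0.2  0.   1.6  1. ]
knobmix [ 0.6053 -0.0139  0.1285] fix [-0.0143  0.0757  0.1285] [-0.9  0.5 -1.  -0.1]
tbar [ 0.585  -0.1119  0.2235] fix [-0.0149 -0.0244  0.2235] [-0.2  0.1 -0.2 -0. ]
pin [ 0.6023 -0.1732  0.2191] fix [ 0.0141 -0.0811  0.2191] [ 0.2 -0.1  0.2  0. ]
tL [ 0.5878 -0.0885  0.2223] fix [-0.0167 -0.0009  0.2223] [-0.6  0.4 -0.7 -0.1]
tR [ 0.5805 -0.1366  0.2226] fix [-0.0145 -0.0494  0.2226] [ 0.3 -0.2  0.3  0.1]
axis [[ 0.61615972 -0.1187846   0.115     ]] tbar30 [[ 0.67009032 -0.12957769  0.21      ]]
```

```bash
cat >> h.py <<'E'
FP=[0.6044,-0.0909,-0.1975]
def fix(X):
    c,s=np.cos(FP[2]),np.sin(FP[2]);d=np.array(X[:2])-FP[:2]; return np.round([c*d[0]+s*d[1],-s*d[0]+c*d[1],X[2]],4)
E
python3 - <<'E'
from h import *
a=np.array([-np.sin(np.radians(35)),0,np.cos(np.radians(35))])
g=lambda q:np.array([q[0],q[1],q[2]])
def res(q): return np.r_[proj("top",W(FP,g(q)+a*.044))[0]-T(207,289),proj("top",W(FP,g(q)+a*.010))[0]-T(214,262),proj("scene",W(FP,g(q)+a*.028))[0]-S(427,297)]
r=least_squares(res,[0,.075,.1]);print(r.x,r.fun.round(1),"face z there",.06+.7*(r.x[0]+.062),"grip",W(FP,g(r.x)+a*.032))
for n,A,B in(("dial",(287,112),(268.5,301)),("post",(335,123),(238,241))):
    X,f=tri(np.array(A),np.array(B));print(n,X.round(3),fix(X),f.round(1))
E
```

```text
[0.00185555 0.07549111 0.10551314] [-0.8  1.4 -0.2 -0.8 -1.1 -0.1] face z there 0.10469888405031319 grip [[ 0.60303459 -0.01363903  0.13172601]]
dial [0.807 0.012 0.209] [0.1784 0.141  0.209 ] [-0.3  0.2 -0.3 -0.1]
post [ 0.765 -0.073  0.265] [0.1542 0.0494 0.2649] [ 1.7 -1.2  1.9  0.5]
```

>>> jog_arm(motion=[[0.4,-0.3,-1,0,1],[0.81,-0.65,-1,0,1],[0.81,-0.65,-1,0,1],[0.81,-0.65,-0.3,0,1],[0.81,-0.65,0,0,1],[0.81,-0.65,0,0,1],[0.81,-0.65,0,0,1],[0.81,-0.65,0,0,1],[0.81,-0.65,0,0,1],[0.81,-0.65,0,0,1],[0.81,-0.65,0,0,1],[0.81,-0.65,0,0,1]], newtons=60)

```text
clock: 1.3
position: [0.3671, -0.3226, 0.3302]
tool_rot: [-3.141, 0.0, 0.24]
force: [0.7, -0.4, 0.1]
grip_width: 0.0855
finger_force: 0.0
```

>>> jog_arm(motion=[[0.81,-0.65,0,0,0.65],[0.81,-0.65,0,0,0.65],[0.81,-0.65,0,0,0.65],[0.81,-0.65,0,0,0.65],[0.81,-0.65,0,0,0.65],[0.81,-0.65,0,0,0.65],[0.81,-0.65,0,0,0.65],[0.81,-0.65,0,0,0.65],[0.81,-0.65,0,0,0.65],[0.81,-0.65,0,0,0.65],[0.81,-0.65,0,0,0.65],[0,0,0,0,0.65]])

```text
clock: 2.5
position: [0.5767, -0.0479, 0.3296]
tool_rot: [-3.14, 0.0, 0.244]
force: [-1.2, -1.0, -0.5]
grip_width: 0.0558
finger_force: 0.0
```

>>> jog_arm(motion=[[0.56,-0.45,0,0,0.65],[0.56,-0.45,0.6,0,0.65],[0,0,1,0,0.65],[0,0,1,0,0.65],[0,0,1,0,0.65],[0,0,1,0,0.65],[0,0,0,0,0.65],[0,0,0,0,0.65]])

```text
clock: 3.3
position: [0.6016, -0.0179, 0.1929]
tool_rot: [-3.141, 0.0, 0.24]
force: [0.1, 0.8, 0.4]
grip_width: 0.0556
finger_force: 0.0
```

```bash
python3 - <<'E'
from workcell import bot
import cv2,numpy as np
f=bot.grab_frame("top")["pixels"][:,:,::-1]; g=bot.grab_frame("scene")["pixels"][:,:,::-1]
o=np.hstack([cv2.resize(f[160:310,240:340],None,fx=4,fy=4,interpolation=2),cv2.resize(g[200:350,270:370],None,fx=4,fy=4,interpolation=2)])
cv2.imwrite("pics/k1.png",o); print(bot.observe()["position"])
E
```

```text
[ 0.60231794 -0.01776154  0.19397102]
```

View pics/k1.png

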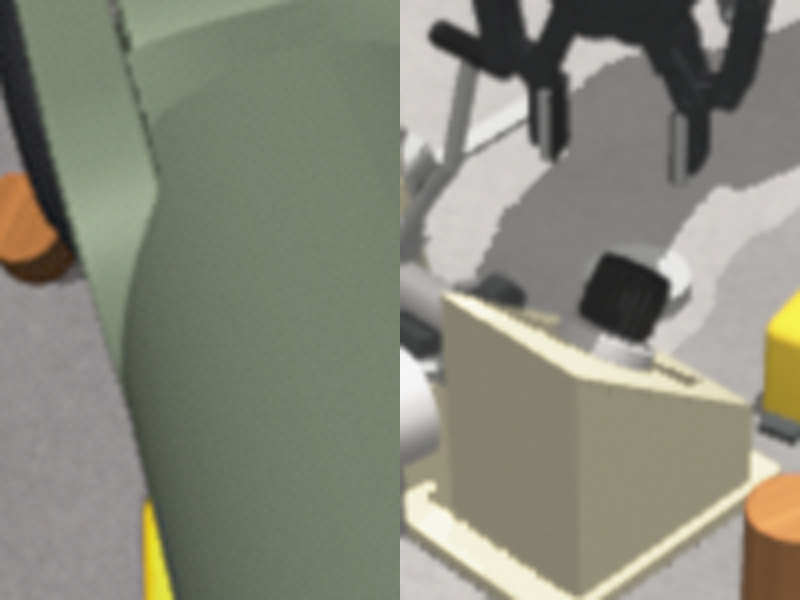

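The scene crop shows the open fingers (tips about (555,155) and (690,185)) straddling the knob at (625,297), well above it. I'll lower and close.

>>> jog_arm(motion=[[0.03,-0.13,0.9,0,0.65],[0,0,0.85,0,0.65],[0,0,0.8,0,0.65],[0,0,0,0,0.65],[0,0,0,0,0.65]])

```text
clock: 3.9
position: [0.6022, -0.0136, 0.1173]
tool_rot: [3.141, -0.001, 0.24]
force: [0.1, -0.4, 0.7]
grip_width: 0.0559
finger_force: 0.0
```

>>> jog_arm(motion=[[0,0,0,0,0],[0,0,0,0,0],[0,0,0,0,0],[0,0,0,0,0]], newtons=40)

```text
clock: 4.3
position: [0.6026, -0.0138, 0.118]
tool_rot: [3.141, -0.003, 0.239]
force: [-3.0, -0.3, 11.8]
grip_width: 0.0379
finger_force: 38.3
```

```bash
python3 - <<'E'
from workcell import bot
s=bot.observe(); print({k:s[k].round(4) if hasattr(s[k],"round") else s[k] for k in("clock","qpos","position","force","moment","grip_width","finger_force")})
E
```

```text
{'clock': 4.3, 'qpos': array([ 0.1516,  0.6388, -0.3303,  1.7455,  0.2739,  0.7997, -1.6414]), 'position': array([ 0.6026, -0.0138,  0.118 ]), 'force': array([-2.9735, -0.3101, 11.8144]), 'moment': array([-0.4293,  0.5104, -0.3141]), 'grip_width': 0.037880131259802226, 'finger_force': 38.29945743083954}
```

>>> jog_arm(motion=[[0,0,0,1,0],[0,0,0,1,0],[0,0,0,1,0]])

```text
clock: 4.6
position: [0.603, -0.0141, 0.118]
tool_rot: [3.141, -0.004, -0.004]
force: [0.9, -1.8, 4.9]
grip_width: 0.0358
finger_force: 38.4
```

```bash
cat > o.py <<'E'
from workcell import bot
s=bot.observe(); print(s["clock"],"p",s["position"].round(4),"yaw",s["tool_rot"][2].round(3),"F",s["force"].round(1),"M",s["moment"].round(2),"q7",s["qpos"][6].round(2),"w",round(s["grip_width"],4),round(s["finger_force"],1))
E
python3 o.py
```

```text
4.6 p [ 0.603  -0.0141  0.118 ] yaw -0.004 F [ 0.9 -1.8  4.9] M [-0.24 -0.41  0.43] q7 -1.84 w 0.0358 38.4
```

>>> jog_arm(motion=[[0,0,0,1,0],[0,0,0,1,0],[0,0,0,1,0]])

```text
clock: 4.9
position: [0.6039, -0.0148, 0.1177]
tool_rot: [-3.141, -0.006, -0.244]
force: [-3.7, -9.6, 7.7]
grip_width: 0.0345
finger_force: 45.0
```

```bash
python3 o.py
```

```text
4.9 p [ 0.6039 -0.0148  0.1177] yaw -0.244 F [-3.7 -9.6  7.7] M [-1.4   0.26  0.48] q7 -2.04 w 0.0345 45.0
```

>>> jog_arm(motion=[[0,0,0,1,0],[0,0,0,1,0],[0,0,0,0,0]])

```text
clock: 5.2
position: [0.6035, -0.0148, 0.1182]
tool_rot: [-3.141, -0.005, -0.404]
force: [1.8, -10.2, 8.6]
grip_width: 0.0348
finger_force: 63.1
```

```bash
python3 o.py
```

```text
5.2 p [ 0.6035 -0.0148  0.1182] yaw -0.404 F [  1.8 -10.2   8.6] M [-0.05 -1.2   0.81] q7 -2.17 w 0.0348 63.1
```

>>> jog_arm(motion=[[0,0,0,0,0.6],[0,0,0,0,0.6],[0,0.03,0,-1,0.6],[0,0,0,-1,0.6],[0,0,0,-1,0.6],[0,0,0,-1,0.6],[0,0,0,-1,0.6],[0,0,0,-1,0.6],[0,0,0,0,0],[0,0,0,0,0],[0,0,0,0,0],[0,0,0,0,0]])

```text
clock: 6.4
position: [0.6014, -0.0143, 0.1166]
tool_rot: [-3.141, -0.001, 0.077]
force: [-3.1, 0.5, 8.4]
grip_width: 0.0367
finger_force: 38.3
```

```bash
cat >> o.py <<'E'
import numpy as np
a=np.array([-.563,.1127,.819]); 
for L in (0,.2): print("tau",L,(s["moment"]+np.cross(s["position"]+[0,0,L]-[.603,-.0146,.1317],s["force"])).dot(a).round(2),end=" ")
print()
E
python3 o.py
```

```text
6.4 p [ 0.6014 -0.0143  0.1166] yaw 0.077 F [-3.1  0.5  8.4] M [-0.13  0.61 -0.3 ] q7 -1.77 w 0.0367 38.3
tau 0 -0.1 tau 0.2 -0.12
```

>>> jog_arm(motion=[[0,0,0,1,0],[0,0,0,1,0]])

```text
clock: 6.6
position: [0.6016, -0.0142, 0.1167]
tool_rot: [-3.141, -0.001, -0.086]
force: [9.6, -5.7, -3.4]
grip_width: 0.0352
finger_force: 39.7
```

```bash
python3 o.py
```

```text
6.6 p [ 0.6016 -0.0142  0.1167] yaw -0.086 F [ 9.6 -5.7 -3.4] M [-1.61 -2.08  0.07] q7 -1.91 w 0.0352 39.7
tau 0 0.76 tau 0.2 0.34
```

>>> jog_arm(motion=[[0,0,0,1,0],[0,0,0,1,0]])

```text
clock: 6.8
position: [0.6026, -0.0147, 0.1164]
tool_rot: [-3.141, -0.003, -0.246]
force: [6.4, 0.0, -0.3]
grip_width: 0.0346
finger_force: 43.8
```

```bash
python3 o.py
```

```text
6.8 p [ 0.6026 -0.0147  0.1164] yaw -0.246 F [ 6.4  0.  -0.3] M [ 0.52 -2.11  0.82] q7 -2.04 w 0.0346 43.8
tau 0 0.13 tau 0.2 0.28
```

>>> jog_arm(motion=[[0,0,0,1,0],[0,0,0,1,0]])

```text
clock: 7.0
position: [0.6025, -0.0144, 0.1167]
tool_rot: [-3.14, -0.003, -0.405]
force: [3.4, -3.2, 1.4]
grip_width: 0.0346
finger_force: 66.7
```

```bash
python3 o.py
```

```text
7.0 p [ 0.6025 -0.0144  0.1167] yaw -0.405 F [ 3.4 -3.2  1.4] M [ 1.21 -1.34  2.15] q7 -2.17 w 0.0346 66.7
tau 0 0.95 tau 0.2 0.67
```

>>> jog_arm(motion=[[0,0,0,0,0],[0,0,0,0,0]])

```text
clock: 7.2
position: [0.6025, -0.0145, 0.1167]
tool_rot: [-3.141, -0.003, -0.401]
force: [3.5, -5.0, 2.0]
grip_width: 0.0347
finger_force: 66.1
```

```bash
python3 o.py
```

```text
7.2 p [ 0.6025 -0.0145  0.1167] yaw -0.401 F [ 3.5 -5.   2. ] M [ 0.77 -1.38  1.69] q7 -2.17 w 0.0347 66.1
tau 0 0.83 tau 0.2 0.35
```

>>> jog_arm(motion=[[0,0,0,0,0.6],[0,0,0,0,0.6],[0,0,0,-1,0.6],[0,0,0,-1,0.6],[0,0,0,-1,0.6],[0,0,0,-1,0.6],[0,0,0,-1,0.6],[0,0,0,-1,0.6],[0,0,0,0,0],[0,0,0,0,0],[0,0,0,0,0],[0,0,0,0,0]])

```text
clock: 8.4
position: [0.6012, -0.0143, 0.1162]
tool_rot: [-3.142, -0.0, 0.076]
force: [-3.1, 0.2, 6.6]
grip_width: 0.0367
finger_force: 38.8
```

```bash
python3 o.py
```

```text
8.4 p [ 0.6012 -0.0143  0.1162] yaw 0.076 F [-3.1  0.2  6.6] M [-0.32  0.47 -0.15] q7 -1.78 w 0.0367 38.8
tau 0 0.12 tau 0.2 0.07
```

>>> jog_arm(motion=[[0,0,0,1,0],[0,0,0,1,0],[0,0,0,0,0]])

```text
clock: 8.7
position: [0.6015, -0.0145, 0.1161]
tool_rot: [3.141, -0.001, -0.085]
force: [0.4, -0.5, 4.0]
grip_width: 0.0349
finger_force: 42.5
```

```bash
python3 o.py
```

```text
8.7 p [ 0.6015 -0.0145  0.1161] yaw -0.085 F [ 0.4 -0.5  4. ] M [-0.67 -0.19 -0.27] q7 -1.91 w 0.0349 42.5
tau 0 0.14 tau 0.2 0.09
```

>>> jog_arm(motion=[[0,0,0,1,0],[0,0,0,1,0],[0,0,0,0,0]])

```text
clock: 9.0
position: [0.6024, -0.0146, 0.1161]
tool_rot: [-3.141, -0.003, -0.242]
force: [8.4, -3.7, -3.3]
grip_width: 0.0345
finger_force: 41.5
```

```bash
python3 o.py
```

```text
9.0 p [ 0.6024 -0.0146  0.1161] yaw -0.242 F [ 8.4 -3.7 -3.3] M [-0.25 -1.79  0.6 ] q7 -2.04 w 0.0345 41.5
tau 0 0.45 tau 0.2 0.22
```

>>> jog_arm(motion=[[0,0,0,1,0],[0,0,0,1,0],[0,0,0,0,0]])

```text
clock: 9.3
position: [0.6012, -0.0146, 0.1166]
tool_rot: [3.141, -0.0, -0.402]
force: [-6.2, -2.8, 15.8]
grip_width: 0.0349
finger_force: 70.7
```

```bash
python3 o.py
```

```text
9.3 p [ 0.6012 -0.0146  0.1166] yaw -0.402 F [-6.2 -2.8 15.8] M [0.05 1.14 0.62] q7 -2.17 w 0.0349 70.7
tau 0 0.65 tau 0.2 0.19
```

>>> jog_arm(motion=[[0,0,0,0,0.6],[0,0,0,0,0.6],[0,0,0,-1,0.6],[0,0,0,-1,0.6],[0,0,0,-1,0.6],[0,0,0,-1,0.6],[0,0,0,-1,0.6],[0,0,0,-1,0.6],[0,0,0,0,0],[0,0,0,0,0],[0,0,0,0,0],[0,0,0,0,0]])

```text
clock: 10.5
position: [0.6011, -0.0143, 0.116]
tool_rot: [-3.141, 0.0, 0.077]
force: [-1.6, 0.3, 5.4]
grip_width: 0.0366
finger_force: 38.7
```

```bash
python3 o.py
```

```text
10.5 p [ 0.6011 -0.0143  0.116 ] yaw 0.077 F [-1.6  0.3  5.4] M [-0.23  0.43 -0.06] q7 -1.78 w 0.0366 38.7
tau 0 0.12 tau 0.2 0.13
```

>>> jog_arm(motion=[[0,0,0,1,0],[0,0,0,1,0],[0,0,0,0,0]])

```text
clock: 10.8
position: [0.6015, -0.0144, 0.1159]
tool_rot: [3.141, -0.001, -0.084]
force: [2.6, -0.9, 1.3]
grip_width: 0.0354
finger_force: 42.5
```

```bash
python3 o.py
```

```text
10.8 p [ 0.6015 -0.0144  0.1159] yaw -0.084 F [ 2.6 -0.9  1.3] M [-0.59 -0.39 -0.24] q7 -1.91 w 0.0354 42.5
tau 0 0.1 tau 0.2 0.05
```

>>> jog_arm(motion=[[0,0,0,1,0],[0,0,0,1,0],[0,0,0,0,0]])

```text
clock: 11.1
position: [0.6021, -0.0146, 0.116]
tool_rot: [-3.141, -0.002, -0.242]
force: [5.3, -3.2, -1.3]
grip_width: 0.0348
finger_force: 41.4
```

```bash
python3 o.py
```

```text
11.1 p [ 0.6021 -0.0146  0.116 ] yaw -0.242 F [ 5.3 -3.2 -1.3] M [-0.23 -1.23  0.61] q7 -2.04 w 0.0348 41.4
tau 0 0.51 tau 0.2 0.28
```

>>> jog_arm(motion=[[0,0,0,1,0],[0,0,0,1,0],[0,0,0,0,0]])

```text
clock: 11.4
position: [0.602, -0.0144, 0.1163]
tool_rot: [-3.141, -0.002, -0.4]
force: [1.8, -3.8, 5.9]
grip_width: 0.0349
finger_force: 66.4
```

```bash
python3 o.py
```

```text
11.4 p [ 0.602  -0.0144  0.1163] yaw -0.4 F [ 1.8 -3.8  5.9] M [ 0.66 -0.75  1.71] q7 -2.17 w 0.0349 66.4
tau 0 0.98 tau 0.2 0.6
```

>>> jog_arm(motion=[[0,0,0,0,0.6],[0,0,0,0,0.6],[0,0,0,-1,0.6],[0,0,0,-1,0.6],[0,0,0,-1,0.6],[0,0,0,-1,0.6],[0,0,0,-1,0.6],[0,0,0,-1,0.6],[0,0,0,0,0],[0,0,0,0,0],[0,0,0,0,0],[0,0,0,0,0]])

```text
clock: 12.6
position: [0.6011, -0.0143, 0.116]
tool_rot: [-3.141, 0.0, 0.077]
force: [-3.0, 1.7, 5.1]
grip_width: 0.0368
finger_force: 38.7
```

```bash
python3 o.py
```

```text
12.6 p [ 0.6011 -0.0143  0.116 ] yaw 0.077 F [-3.   1.7  5.1] M [-0.18  0.45 -0.1 ] q7 -1.78 w 0.0368 38.7
tau 0 0.06 tau 0.2 0.18
```

>>> jog_arm(motion=[[0,0,0,1,0],[0,0,0,1,0],[0,0,0,0,0]])

```text
clock: 12.9
position: [0.6014, -0.0144, 0.1159]
tool_rot: [3.141, -0.001, -0.084]
force: [1.3, -0.8, 2.0]
grip_width: 0.035
finger_force: 42.4
```

```bash
python3 o.py
```

```text
12.9 p [ 0.6014 -0.0144  0.1159] yaw -0.084 F [ 1.3 -0.8  2. ] M [-0.57 -0.34 -0.14] q7 -1.91 w 0.035 42.4
tau 0 0.17 tau 0.2 0.11
```

>>> jog_arm(motion=[[0,0,0,1,0],[0,0,0,1,0],[0,0,0,0,0]])

```text
clock: 13.2
position: [0.6025, -0.0148, 0.116]
tool_rot: [-3.141, -0.003, -0.242]
force: [9.3, -3.5, -4.4]
grip_width: 0.0347
finger_force: 41.7
```

```bash
python3 o.py
```

```text
13.2 p [ 0.6025 -0.0148  0.116 ] yaw -0.242 F [ 9.3 -3.5 -4.4] M [-0.36 -2.08  0.43] q7 -2.04 w 0.0347 41.7
tau 0 0.33 tau 0.2 0.15
```

>>> jog_arm(motion=[[0,0,0,-1,0],[0,0,0,0,0]])

```text
clock: 13.4
position: [0.6021, -0.015, 0.116]
tool_rot: [3.141, -0.002, -0.157]
force: [6.8, -0.9, -1.6]
grip_width: 0.035
finger_force: 41.6
```

```bash
python3 o.py
```

```text
13.4 p [ 0.6021 -0.015   0.116 ] yaw -0.157 F [ 6.8 -0.9 -1.6] M [-1.44 -1.23 -0.28] q7 -1.97 w 0.035 41.6
tau 0 0.45 tau 0.2 0.5
```

>>> jog_arm(motion=[[0,0,0,0,0.6],[0,0,0,0,0.6],[0,0,-1,0.45,0.6],[0,0,-1,0,0.4],[-0.3,0.2,-1,0,0],[-0.4,0.6,-1,0,0],[-0.4,0.85,-1,0,0],[0,0.85,-1,0,0],[0,0.85,0,0,0],[0,0,0,0,0]])

```text
clock: 14.4
position: [0.5485, -0.1101, 0.2966]
tool_rot: [3.14, -0.001, -0.2]
force: [0.3, 0.5, 0.6]
grip_width: -0.0
finger_force: 0.0
```

```bash
python3 o.py; python3 -c "
from h import *;from workcell import bot;print(fix(bot.observe()['position']))"
```

```text
14.4 p [ 0.5485 -0.1101  0.2966] yaw -0.2 F [0.3 0.5 0.6] M [0.   0.03 0.07] q7 -1.76 w -0.0 0.0
tau 0 0.15 tau 0.2 0.22 
[-0.051  -0.0298  0.2966]
```

>>> jog_arm(motion=[[0,-0.16,1,0,0],[0,0,1,0,0],[0,0,1,0,0],[0.6,0,0,0,0],[0.6,0,0,0,0],[0.6,0,0,0,0],[0.2,0,0,0,0],[0,0,0,0,0]])

```text
clock: 15.2
position: [0.6091, -0.1131, 0.2052]
tool_rot: [-3.141, 0.001, -0.196]
force: [-0.3, 0.4, -1.1]
grip_width: 0.0001
finger_force: 0.0
```

```bash
python3 o.py
```

```text
15.2 p [ 0.6091 -0.1131  0.2052] yaw -0.196 F [-0.3  0.4 -1.1] M [0.   0.01 0.01] q7 -1.79 w 0.0001 0.0
tau 0 -0.06 tau 0.2 -0.03
```

>>> jog_arm(motion=[[0.2,0,0,0,0],[0.2,0,0,0,0],[0,0,0,0,0]])

```text
clock: 15.5
position: [0.6209, -0.1158, 0.2057]
tool_rot: [-3.142, 0.0, -0.196]
force: [0.5, -0.0, -0.4]
grip_width: -0.0001
finger_force: 0.0
```

```bash
python3 o.py; python3 -c "
from h import *;from workcell import bot;print(fix(bot.observe()['position']))"
```

```text
15.5 p [ 0.6209 -0.1158  0.2057] yaw -0.196 F [ 0.5 -0.  -0.4] M [ 0.03 -0.06 -0.02] q7 -1.79 w -0.0001 0.0
tau 0 -0.01 tau 0.2 -0.0 
[ 0.0211 -0.0212  0.2057]
```

>>> jog_arm(motion=[[0.2,0,0,0,0],[0.2,0,0,0,0],[0,0,0,0,0]])

```text
clock: 15.8
position: [0.6329, -0.1183, 0.2058]
tool_rot: [-3.142, -0.0, -0.196]
force: [-0.9, 0.3, -0.3]
grip_width: -0.0001
finger_force: 0.0
```

```bash
python3 o.py; python3 - <<'E'
from workcell import bot
import cv2,numpy as np
g=bot.grab_frame("scene")["pixels"][:,:,::-1]
cv2.imwrite("pics/l1.png",cv2.resize(g[170:320,220:380],None,fx=4,fy=4,interpolation=2))
E
```

```text
15.8 p [ 0.6329 -0.1183  0.2058] yaw -0.196 F [-0.9  0.3 -0.3] M [-0.06  0.09  0.  ] q7 -1.79 w -0.0001 0.0
tau 0 -0.03 tau 0.2 -0.01
```

View pics/l1.png

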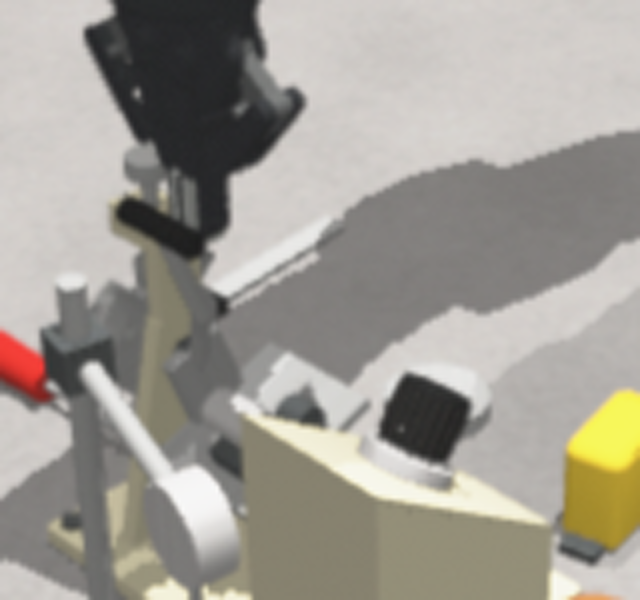

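The crop shows the T-bar pushed back, middle about (160,228), i.e. scene pixel (259.6,226.6). I'll solve for the tilt angle on its arc.

```bash
python3 - <<'E'
from h import *
for d in range(-18,42,3):
    t=np.radians(d); print(d,proj("scene",W(FP,[.017+.11*np.sin(t),-.025,.115+.11*np.cos(t)]))[0].round(1),end="; ")
E
```

```text
-18 [288.3 212.9]; -15 [286.2 213.1]; -12 [284.  213.6]; -9 [281.7 214.1]; -6 [279.4 214.8]; -3 [277.1 215.7]; 0 [274.8 216.7]; 3 [272.5 217.9]; 6 [270.2 219.2]; 9 [267.9 220.7]; 12 [265.6 222.3]; 15 [263.3 224. ]; 18 [261.  225.9]; 21 [258.8 227.9]; 24 [256.7 230. ]; 27 [254.6 232.2]; 30 [252.5 234.6]; 33 [250.5 237. ]; 36 [248.6 239.5]; 39 [246.8 242.1];
```

The stage is at about 19°, past the 9° bolt, so the knob is in its notch. I'll push on to 30°.

>>> jog_arm(motion=[[0.2,0,0,0,0],[0.2,0,0,0,0],[0.2,0,0,0,0],[0,0,0,0,0],[0,0,0,0,0]])

```text
clock: 16.35
position: [0.6504, -0.1218, 0.206]
tool_rot: [-3.142, -0.001, -0.196]
force: [-0.6, -0.8, 0.0]
grip_width: -0.0002
finger_force: 0.0
```

```bash
python3 o.py; python3 - <<'E'
from workcell import bot
import cv2
from h import *
print(fix(bot.observe()['position']))
g=bot.grab_frame("scene")["pixels"][:,:,::-1]
cv2.imwrite("pics/l2.png",cv2.resize(g[190:290,220:320],None,fx=6,fy=6,interpolation=2))
E
```

```text
16.35 p [ 0.6504 -0.1218  0.206 ] yaw -0.196 F [-0.6 -0.8  0. ] M [ 0.04  0.03 -0.1 ] q7 -1.78 w -0.0002 0.0
tau 0 -0.23 tau 0.2 -0.34 
[ 0.0511 -0.0213  0.206 ]
```

View pics/l2.png

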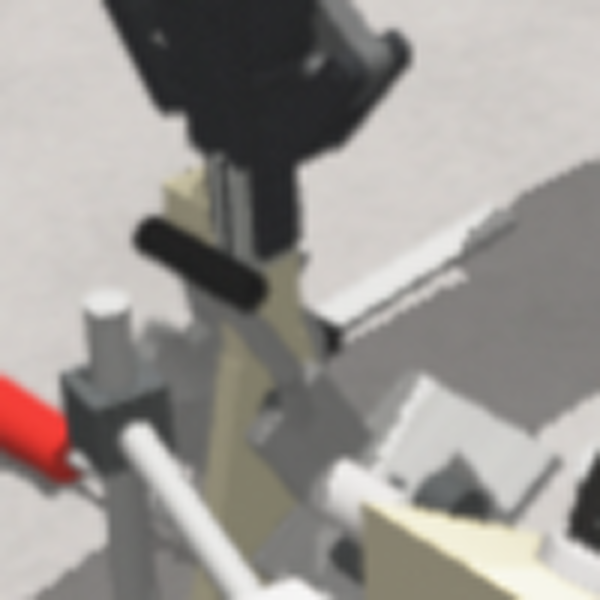

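T-bar middle at crop (201,263), i.e. scene pixel (253.3,233.6), which is about 29°. Next I'll back off, lift, and press the pin.

>>> jog_arm(motion=[[-0.6,0,0,0,0],[-0.6,0,-0.8,0,0],[0,0,-1,0,0],[0,0.65,0,0,0],[0,0.65,0,0,0],[-0.03,0.69,0,0,0],[0,0,0.6,0,0],[0,0,0.6,0,0],[0,0,0,0,0]])

```text
clock: 17.3
position: [0.6013, -0.1731, 0.2221]
tool_rot: [-3.142, 0.003, -0.196]
force: [0.4, 0.9, 0.3]
grip_width: 0.0001
finger_force: 0.0
```

```bash
python3 o.py; python3 - <<'E'
from workcell import bot
from h import *
print(fix(bot.observe()['position']))
E
```

```text
17.3 p [ 0.6013 -0.1731  0.2221] yaw -0.196 F [0.4 0.9 0.3] M [-0.02  0.   -0.01] q7 -1.68 w 0.0001 0.0
tau 0 0.12 tau 0.2 0.23 
[ 0.0131 -0.0812  0.2221]
```

>>> jog_arm(motion=[[0,0,0.15,0,0],[0,0,0.15,0,0],[0,0,0.15,0,0],[0,0,0,0,0]])

```text
clock: 17.7
position: [0.6024, -0.1731, 0.2101]
tool_rot: [-3.142, -0.0, -0.196]
force: [0.8, -0.7, 0.5]
grip_width: -0.0
finger_force: 0.0
```

```bash
python3 o.py
```

```text
17.7 p [ 0.6024 -0.1731  0.2101] yaw -0.196 F [ 0.8 -0.7  0.5] M [-0.02  0.    0.06] q7 -1.69 w -0.0 0.0
tau 0 0.18 tau 0.2 0.12
```

>>> jog_arm(motion=[[0,0,0.1,0,0],[0,0,0.1,0,0],[0,0,0,0,0]])

```text
clock: 18.0
position: [0.603, -0.1732, 0.2064]
tool_rot: [3.141, -0.002, -0.196]
force: [-7.8, 2.2, 28.9]
grip_width: -0.0001
finger_force: 14.3
```

>>> jog_arm(motion=[[0,0,0.06,0,0],[0,0,0.04,0,0],[0,0,0,0,0]])

```text
clock: 18.3
position: [0.6036, -0.1733, 0.2061]
tool_rot: [3.141, -0.005, -0.197]
force: [-19.6, 5.3, 63.8]
grip_width: 0.0001
finger_force: 31.6
```

The pin bottoms out firmly at z 0.206, so it is fully home. I'll lift away and check.

>>> jog_arm(motion=[[0,0,-0.4,0,0],[0,0,-1,0,0],[0,0,-1,0,0],[-0.5,0,-1,0,0],[-1,0,-0.5,0,0],[-1,0,0,0,0],[-1,0.5,0,0,0],[-1,1,0,0,0],[0,1,0,0,0],[0,1,0,0,0],[0,0,0,0,0]])

```text
clock: 19.4
position: [0.4481, -0.2534, 0.3183]
tool_rot: [3.14, -0.0, -0.201]
force: [-0.2, 0.3, -0.6]
grip_width: 0.0
finger_force: 0.0
```

```bash
python3 o.py; python3 - <<'E'
from workcell import bot
import cv2
from h import *
g=bot.grab_frame("scene")["pixels"][:,:,::-1]; t=bot.grab_frame("top")["pixels"][:,:,::-1]
cv2.imwrite("pics/e.png",np.hstack([cv2.resize(g[190:350,200:400],None,fx=2.2,fy=2.2,interpolation=2),cv2.resize(t[150:310,260:420],None,fx=2.2,fy=2.2,interpolation=2)]))
print("pin home",proj("scene",W(FP,[.014,-.081,.206])),"up",proj("scene",W(FP,[.014,-.081,.22])))
E
```

```text
19.4 p [ 0.4481 -0.2534  0.3183] yaw -0.201 F [-0.2  0.3 -0.6] M [ 0.03 -0.08 -0.02] q7 -1.42 w 0.0 0.0
tau 0 -0.17 tau 0.2 -0.14 
pin home [[257.36824094 214.87370813]] up [[256.88201754 208.54814871]]
```

View pics/e.png

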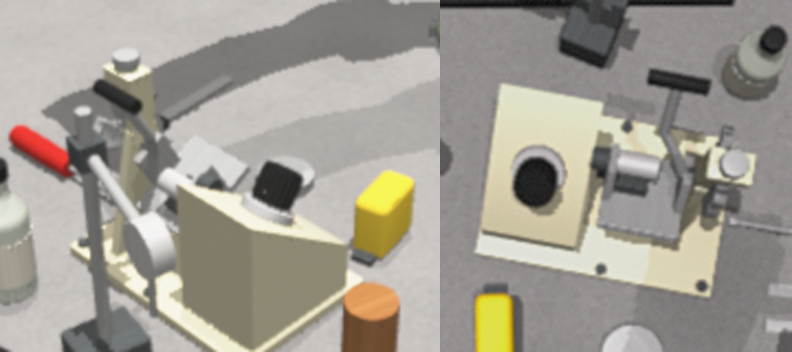

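The T-bar sits at about (118,95), i.e. scene pixel (253.6,233.2), near 30°. The pin head is down on its block at (126,57), and the bystanders haven't moved. Handing in.

```bash
python3 -c "
from workcell import bot
print(bot.job_done())"
```

```text
the job is handed in; nothing more can be done
None
```

I handed the job in at about 19.5 s: the stage is tilted to about 30° and the lock pin is fully home at z 0.206 m. The knob's drop into its notch was not clearly felt; I took it as seated because the lever then swung freely past the 9° bolt. The bystanders look undisturbed in the last pictures.

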